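# Free a resin print from its build plate with the removal wedge

### The job

Set the build plate, print upward, on the removal jig so that both locating pegs enter its holes and it sits fully home, the print's flared front edge at the end away from the jig's upright stop, and let go of it. Then take the removal wedge by its orange grip and push its blade, flat along the plate, under that flared edge until the edge just comes up, about 4 mm (much more cracks the print), and finish while still holding the wedge there. Keep the gripper off the print and leave the other things on the bench alone.

Things in the scene. Friction and masses are not known exactly. Their poses are not given: they have to be found in the camera images.
- jig: print-removal jig, screwed to the bench. Black foot 205 x 90 mm, 8 mm thick; on it a grey pedestal 152 (x) x 38 (y) mm whose top, the seat, is 30 mm above the bench. Upright grey stop, 12 x 70 mm, top 42 mm above the bench, at x = 82 to 94 mm. Origin: underside, below the middle of the seat; x runs from the open front end to the stop, z up. The wedge is pushed from the front along +x
- jig_seat (a point): centre of the jig's seat, 30 mm above the bench; the plate's origin belongs here, axes parallel to the jig's. Two brass pegs stand on the seat at jig x = -62 and +62 mm, y = 0: 10 mm diameter, 12.5 mm tall, the upper 6.5 mm tapering to 5 mm diameter
- plate: loose aluminium build plate 148 (x) x 62 (y) x 14 (z) mm, about 0.34 kg, flat on the bench, print on top. Two through holes, 12 mm diameter, at x = -62 and +62 mm, y = 0, fit over the pegs (1 mm play all round). Origin: centre of its underside; -x is the end the print's flared edge faces. Grip it across its long sides (62 mm, along y); seated, they overhang the pedestal by 12 mm
- print: blue-green resin print on the plate: raft 80 (x) x 44 (y) x 3 mm with a small gear on supports, top about 31 mm above the plate. Origin: middle of the raft's back edge, on the plate's top at plate x = 50 mm. The back edge is stuck: the raft swings up about it like a stiff springy flap and springs back if let down; raising the front edge takes about 2 N at first, 4 N at 4 mm
- raft_lip (a point): middle of the lower rim of the print's flared front edge, at plate x = -30 mm. While the print lies flat it is 5 mm above the plate's top (19 mm above the plate's underside); its rise above that is the lift. The raft's underside slopes up to it over the front 20 mm; behind that it lies flat on the plate
- wedge: loose removal wedge, about 0.09 kg, flat on the bench. Orange grip block 42 (x) x 24 (y) x 34 (z) mm, to be gripped across its 24 mm; in front of it (+x) a steel blade 30 mm wide, 66 mm long, its top sloping from 13.6 mm thick at the block to 2 mm at the tip. Flat underside. Origin: underside, below the centre of the grip block; x towards the tip, z up
- wedge_tip (a point): middle of the blade's front lower edge, 87 mm in front (+x) of the wedge's origin. With the wedge flat on the plate, the blade first touches the raft when the tip is about 12 mm past the raft's front edge; 18 mm past lifts that edge about 2 mm, 27 mm about 4 mm, 40 mm about 7 mm. Pushing it takes about 8 to 12 N
- resin_bottle: bystander: grey resin bottle with black cap, 68 mm diameter, 150 mm tall; origin under its centre
- rinse_cup: bystander: clear plastic cup, 80 mm diameter, 85 mm tall; origin under its centre
- rook: bystander: small red printed chess rook, 34 mm diameter, 48 mm tall; origin under its centre
There are look-alikes about, which are no part of the job. What is meant by the wedge is not brown or red, and is the larger of those in its own colour.

How it is judged (in metres and radians):
On the way, in this order (a step that is already met when the one before it is completed fails the run):
1. the build plate sits fully home on the jig's pegs the right way round, let go, with the print still flat on it (horizontal distance between plate and jig_seat below 0.004 m and z of plate in the frame of jig_seat below 0.002 m and x of raft_lip in the frame of jig below 0 m and angle between plate's own z axis and vertical below 0.03 rad and contact force between the arm and plate below 0.3 N and z of raft_lip in the frame of plate below 0.0203 m), for 0.3 s.
2. the wedge is held in the fingers, raised off the bench (contact force between the fingers and wedge above 2 N and height (world z) of wedge above 0.03 m), for 0.1 s.
At the end, for the whole second after the job is handed in: Plate home on both pegs (4 mm sideways, 2 mm height, level), print's front edge at the open end; wedge still gripped, flat on the plate, tip at least 8 mm under the print; the front edge raised 2 to 7 mm, carried by the wedge (over 1 N), untouched by the arm; all at rest (horizontal distance between plate and jig_seat below 0.004 m and z of plate in the frame of jig_seat below 0.002 m and x of raft_lip in the frame of jig below 0 m and angle between plate's own z axis and vertical below 0.03 rad and z of raft_lip in the frame of plate between 0.021 and 0.026 m and contact force between wedge and print above 1 N and contact force between the fingers and wedge above 2 N and contact force between the arm and print below 0.3 N and x of wedge_tip in the frame of raft_lip above 0.008 m and angle between wedge's own z axis and vertical below 0.1 rad and z of wedge_tip in the frame of plate below 0.018 m and linear speed of each of wedge, plate below 0.01 m/s); the arm keeps its last pose, push and grip.
It fails at once if the print is levered up more than 9 mm at its front edge and cracks (z of raft_lip in the frame of plate above 0.028 m).
It fails at once if the arm or gripper presses on the print (contact force between the arm and print above 4 N).
It fails at once if a bystander is moved (distance of any of resin_bottle, rinse_cup, rook from where it was at the start of the episode above 0.02 m).
It also fails if it takes over 72 s, if anything falls off the work surface, if the arm or the gripper's body presses on something with over 40 N, if the wrist force passes 120 N, or if a joint passes its speed limit or range.

### The arm

A 6-joint arm with a two-finger parallel gripper is mounted at the origin on the work surface. World frame = base frame: x ahead of the robot, y to its left, z up, the work surface at z = 0. Lengths are in m, angles in degrees, forces in N, time in s.
With the tool pointing down it reaches from about 0.35 to 0.975 m from the base axis. Payload 17.4 kg.
Tool frame: the origin (TCP) lies midway between the tips of the shut fingers; the grasp point (between the pads) lies 19 mm behind it; z points along the fingers, y is the line along which they close (so a half turn about z gives the same grasp; the last joint's range is limited). The gripper opens to 85 mm and grips with 20 to 120 N. Pads are 22 mm wide; open, the fingers measure 114 mm over their backs; the gripper's body (76 mm by 85 mm) begins 54 mm behind the grasp point. The pads swing forward as they close: fully open they stand 13 mm farther back than shut.
Start: joints at [66.99, 6.646, 82.598, -0, 90.757, -2.166], TCP at [0.24, 0.631, 0.231] pointing down, gripper open.
Joint ranges: [-162.19, 162.19], [-47.58, 125.68], [4.15, 143.07], [-65.23, 245.23], [0.69, 171.88], [-170.13, 170.13]. Speed limits (degrees/s): [108.29, 108.29, 127.2, 180, 180, 180].

### API

Orientations are given as [roll, pitch, yaw] about the fixed x, y, z axes, in that order (R = Rz(yaw) Ry(pitch) Rx(roll)).
In Python, from cell import bot gives the robot as it stands. The module is installed in compiled form; this text tells all that it offers. Calls block until the motion is done:
- bot.goto(position, orientation): joint-space move of the TCP to a pose.
- bot.move_straight(position, orientation=None, feed=0.15, contact_N=None): straight line of the TCP; orientation=None keeps the orientation; feed is the mean speed in m/s. With contact_N (N) it stops when the force on the tool has changed by that much, and returns True; else False.
- bot.set_joints(angles): joint-space move.
- bot.gripper_to(opening, newtons=None): opening from 0.0 (shut) to 1.0 (fully open); newtons is the grip in N (None keeps the last); returns when the fingers have stopped.
- bot.sleep(seconds).
- bot.inverse_kinematics(position, orientation): joint angles nearest the present ones, or None.
- bot.get_obs(): the state.
- bot.camera(name): name is "scene" or "top" or "wrist"; returns a dict with "img" (420x560x3 uint8, red, green, blue), "camera_matrix" (3x3 intrinsics, pixels), "camera_from_world" (4x4, takes a point from world to camera coordinates). Camera axes: x right, y down, z forward; pixel columns grow to the right and rows downward; lengths in m; the calibration is good to about 2 mm. A picture is of the moment at which its call begins. There is no depth.
A pose or a line that the arm cannot do raises bot.MotionError and nothing moves.
- bot.hand_in(): hands the job in; it is judged then, once.
The state is a dict: "clock": time; "qpos": joint angles; "qvel": joint speeds; "joint_torque": joint torques, N m; "ee_pos": TCP position; "tcp_rot": TCP orientation; "wrist_force": force on the tool from outside, world axes, zero at the start; "ft_torque": the same for the moment, N m; "gripper_width": opening from 0.0 (shut) to 1.0 (fully open); "grip_force": force on a finger pad.
Only numpy, scipy, OpenCV 4.12 (cv2) and the standard library are available. Lean on these libraries where they do the work, as an engineer would, in place of code of your own. Each camera call takes 0.05 s, during which the arm holds its last target. There are 200 camera calls.

## Working session

There is one attempt and no reset: what is moved stays moved. The work goes in short steps, each a Python script; the robot and the scene stay as the last script left them, time stands still between calls to the robot, and variables do not carry over. Pictures are saved under pics/ and viewed, at most 10 in all, crops included, and the job is handed in when it is done.

```bash
mkdir -p pics; cat > h.py <<'E'
import numpy as np, cv2
from cell import bot
def snap(n,f=None):
    c=bot.camera(n)
    if f: cv2.imwrite('pics/'+f,c['img'][:,:,::-1])
    return c
def ray(c,uv,z):
    uv=np.atleast_2d(np.asarray(uv,float)); K=np.array(c['camera_matrix']);T=np.array(c['camera_from_world'])
    R=T[:3,:3];o=-R.T@T[:3,3]
    d=(np.linalg.inv(K)@np.c_[uv,np.ones(len(uv))].T).T@R
    return o+d*((z-o[2])/d[:,2])[:,None]
def proj(c,P):
    P=np.atleast_2d(P);T=np.array(c['camera_from_world']);q=P@T[:3,:3].T+T[:3,3]
    q=q@np.array(c['camera_matrix']).T
    return q[:,:2]/q[:,2:]
E
python3 - <<'E'
from h import *
a=snap('top','top0.png')
b=snap('scene','scene0.png')
for c in(a,b):
    T=np.array(c['camera_from_world']);print((-T[:3,:3].T@T[:3,3]).round(3),c['camera_matrix'][0])
o=bot.get_obs();print(o['clock'],o['tcp_rot'],o['gripper_width'])
E
```

```text
[0.504 0.02  1.064] [444.0289017    0.         287.78791996]
[ 1.37  -0.048  0.812] [493.08200447   0.         277.06980664]
0.1 [-1.79942388e+02 -2.62441456e-03  1.59157170e+02] 0.9993467867318969
```

View pics/top0.png

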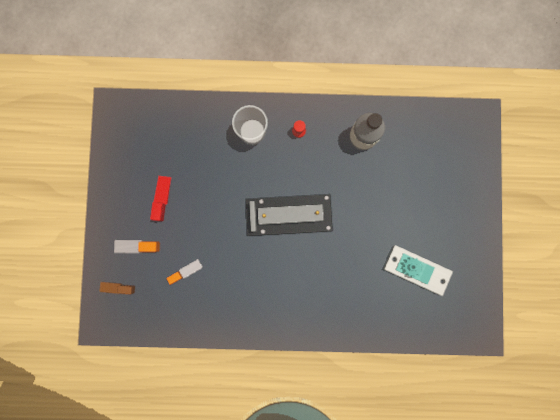

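View pics/scene0.png

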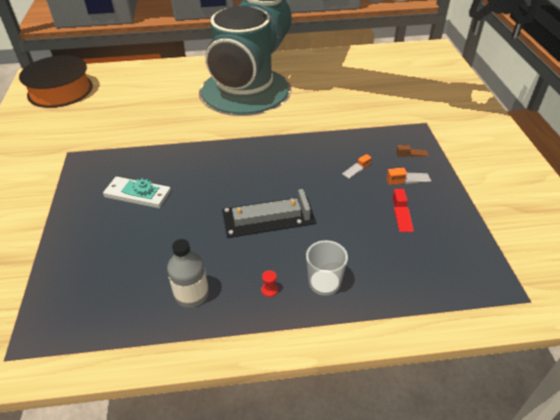

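The top view (image up = world +x, left = +y) shows these positions:
- Jig at (289,215), with the stop at its left end.
- Plate at (418,270), holes near (395,259) and (443,281). The raft is nearer the left hole, so plate +x points left.
- Large orange wedge with its grip at (148,247) and its tip pointing left at (115,247). The small orange and the red and brown ones are look-alikes.

Next I measure these coarsely.

```bash
cat > m0.py <<'E'
from h import *
c=snap('top'); im=c['img']; hsv=cv2.cvtColor(im,cv2.COLOR_RGB2HSV); H,S,V=[hsv[:,:,i].astype(int) for i in range(3)]
def rect(m,box):
    x0,y0,x1,y1=box; z=np.zeros(m.shape,np.uint8); z[y0:y1,x0:x1]=m[y0:y1,x0:x1]
    cs,_=cv2.findContours(z,cv2.RETR_EXTERNAL,cv2.CHAIN_APPROX_NONE)
    return cv2.minAreaRect(max(cs,key=cv2.contourArea))
def rep(n,r,z):
    p=ray(c,np.vstack([[r[0]],cv2.boxPoints(r)]),z); q=p[1:]
    e=q[1]-q[0],q[2]-q[1]; l=max(e,key=np.linalg.norm)
    print(n,p[0].round(4),'sizes',[round(float(np.linalg.norm(v)),4) for v in e],'yaw',round(np.degrees(np.arctan2(l[1],l[0])),2))
rep('plate',rect((V>140)|((S>80)&(H>70)&(H<100)&(V>80)),(375,235,465,305)),.014)
rep('raft',rect((S>80)&(H>75)&(H<100)&(V>80),(375,235,465,305)),.02)
rep('foot',rect(V<32,(235,185,345,245)),.008)
rep('seat',rect((V>85)&(S<80),(259,200,326,230)),.03)
rep('pegs?',rect((S>90)&(H>12)&(H<30)&(V>90),(256,205,275,225)),.04)
rep('pegs?',rect((S>90)&(H>12)&(H<30)&(V>90),(305,203,326,222)),.04)
rep('grip',rect((S>150)&(H<20)&(V>120),(105,235,165,257)),.034)
rep('blade',rect((V>110)&(S<80),(105,235,165,257)),.006)
E
python3 m0.py
```

```text
plate [ 0.4475 -0.2963  0.014 ] sizes [0.0647, 0.1512] yaw -113.07
raft [ 0.4518 -0.2863  0.02  ] sizes [0.0416, 0.0781] yaw -112.93Traceback (most recent call last):
  File "m0.py", line 13, in <module>
    rep('foot',rect(V<32,(235,185,345,245)),.008)
               ~~~~^^^^^^^^^^^^^^^^^^^^^^^^
  File "m0.py", line 6, in rect
    return cv2.minAreaRect(max(cs,key=cv2.contourArea))
                           ~~~^^^^^^^^^^^^^^^^^^^^^^^^
ValueError: max() iterable argument is empty
```

```bash
sed -i '/foot/d' m0.py; sed -i 's/^rep(\(.*\))$/try: rep(\1)\nexcept Exception as e: print(e)/' m0.py; python3 m0.py
python3 - <<'E'
from h import *
bot.goto([.4475,-.2963,.26],[180,0,67]); a=snap('wrist','w1.png')
bot.goto([.58,.02,.28],[180,0,90]); b=snap('wrist','w2.png')
cv2.imwrite('pics/w12.png',cv2.resize(np.vstack([a['img'],b['img']])[:,:,::-1],(448,600)))
import pickle; pickle.dump([a,b],open('w.pkl','wb'))
print(bot.get_obs()['clock'],bot.get_obs()['qpos'])
E
```

```text
plate [ 0.4475 -0.2963  0.014 ] sizes [0.0647, 0.1512] yaw -113.07
raft [ 0.4518 -0.2862  0.02  ] sizes [0.0416, 0.0783] yaw -112.93
seat [0.5702 0.0073 0.03  ] sizes [0.1517, 0.04] yaw -85.2
pegs? [0.5643 0.0707 0.04  ] sizes [0.0065, 0.0066] yaw -133.36
pegs? [ 0.5758 -0.0515  0.04  ] sizes [0.0069, 0.0046] yaw -88.4
grip [0.4857 0.3327 0.034 ] sizes [0.0461, 0.0207] yaw -88.43
blade [0.4839 0.3926 0.006 ] sizes [0.033, 0.0639] yaw -90.62
4.9083 [-6.47140397e-01 -5.67081159e+00  9.05208386e+01 -1.20219453e-02
  9.51524313e+01 -5.55610915e-01]
```

View pics/w12.png

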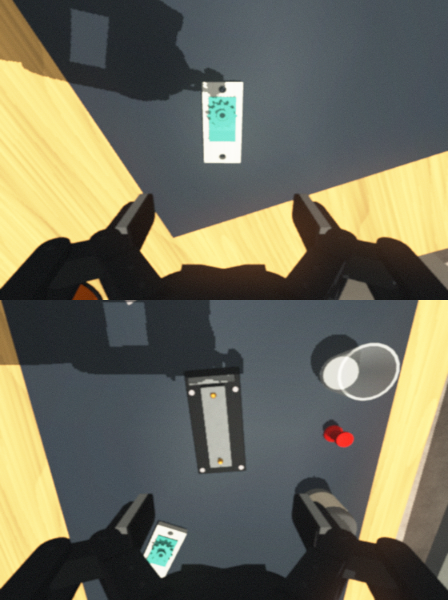

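The wrist views show the following, in original pixels:
- Plate holes near (277,125) and (277,225), with the print between them and nearer the upper (+x) one.
- Jig pegs near (265,133) and (275,225), with the stop at the top.

Next I refine these and compare them with the top view.

```bash
cat > m1.py <<'E'
from h import *
def blobs(mask,lo,hi,roi):
    z=np.zeros(mask.shape,np.uint8);x0,y0,x1,y1=roi;z[y0:y1,x0:x1]=mask[y0:y1,x0:x1]
    n,l,s,ce=cv2.connectedComponentsWithStats(z)
    return [(ce[i],int(s[i,4])) for i in range(1,n) if lo<=s[i,4]<=hi]
def hsv(c):
    h=cv2.cvtColor(c['img'],cv2.COLOR_RGB2HSV).astype(int);return h[:,:,0],h[:,:,1],h[:,:,2]
def pegs(c,roi):
    H,S,V=hsv(c);return blobs((S>90)&(H>10)&(H<32)&(V>90),4,200,roi)
def holes(c,roi):
    H,S,V=hsv(c);m=((V>140)&(S<60)).astype(np.uint8)
    x0,y0,x1,y1=roi;z=np.zeros_like(m);z[y0:y1,x0:x1]=m[y0:y1,x0:x1]
    teal=((S>60)&(H>70)&(H<100));z[teal]=1
    cs,_=cv2.findContours(z*(m|teal).astype(np.uint8),cv2.RETR_EXTERNAL,2);k=max(cs,key=cv2.contourArea)
    f=np.zeros_like(m);cv2.drawContours(f,[cv2.convexHull(k)],-1,1,-1)
    f=cv2.erode(f,np.ones((5,5),np.uint8))
    return blobs((V<110)&(S<75)&(f>0)&~teal,8,400,roi),cv2.minAreaRect(k)
E
python3 - <<'E'
from m1 import *
import pickle;a,b=pickle.load(open('w.pkl','rb'))
h,r=holes(a,(240,95,315,245)); 
for u,n in h: print('hole',u.round(1),n,ray(a,u,.014).round(4))
print(ray(a,r[0],.014).round(4),r)
for u,n in pegs(b,(235,100,305,245)): print('peg',u.round(1),n,ray(b,u,.0425).round(4),ray(b,u,.038).round(4))
T=np.array(b['camera_from_world']);print((-T[:3,:3].T@T[:3,3]).round(3),b['camera_matrix'][0])
E
```

```text
hole [277.1 124.4] 58 [[ 0.4703 -0.2374  0.014 ]]
hole [277.6 218.5] 19 [[ 0.4226 -0.3515  0.014 ]]
[[ 0.4486 -0.2913  0.014 ]] ((278.0, 171.0), (114.0, 52.0), 90.0)
peg [266.1 133.2] 46 [[0.5643 0.0719 0.0425]] [[0.5641 0.0715 0.038 ]]
peg [275.2 225.6] 40 [[ 0.5749 -0.0489  0.0425]] [[ 0.5748 -0.0508  0.038 ]]
[0.58  0.103 0.422] [303.35343457   0.         278.83921004]
```

```bash
python3 - <<'E'
from m1 import *
import pickle
def look(ctr,yaw,z,f):
    d=np.array([np.cos(np.radians(yaw)),np.sin(np.radians(yaw)),0]); p=np.array(ctr)-.05*d; p[2]=z
    bot.goto(p,[180,0,yaw]); return snap('wrist',f)
b=look([.5697,.0110,0],95,.157,'w4.png')
a=look([.4470,-.2945,0],67.3,.13,'w3.png')
pickle.dump([a,b],open('w.pkl','wb'))
im=np.hstack([a['img'][:,130:430],b['img'][:,130:430]])
cv2.imwrite('pics/w34.png',im[:,:,::-1]); print(bot.get_obs()['clock'])
for u,n in pegs(b,(130,0,430,330)): print('peg',u.round(1),n,ray(b,u,.0425).round(4),ray(b,u,.038).round(4))
h,r=holes(a,(200,40,360,300));print(r)
for u,n in h: print('hole',u.round(1),n,ray(a,u,.014).round(4))
E
```

```text
6.8917
peg [277.7  70.3] 133 [[0.5642 0.0707 0.0425]] [[0.5642 0.0712 0.038 ]]
peg [277.8 215.4] 82 [[ 0.5745 -0.0486  0.0425]] [[ 0.5747 -0.0502  0.038 ]]
((277.5980529785156, 142.61830139160156), (82.0052719116211, 180.55825805664062), 0.9548413157463074)
hole [279.   71.5] 106 [[ 0.4706 -0.239   0.014 ]]
hole [277.6 217.8] 50 [[ 0.423  -0.3506  0.014 ]]
```

View pics/w34.png

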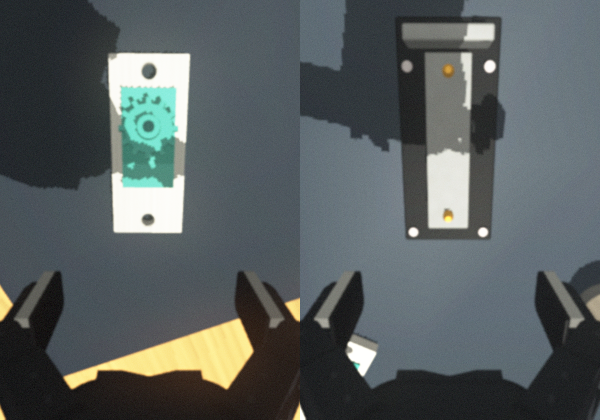

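The near views show plate holes at (279,71) and (278,218), with the flared edge towards the lower one, and jig pegs at (278,70) and (278,215). The midpoints agree with the top view to about 1.5 mm, so I grasp now.

```bash
python3 - <<'E'
from m1 import *
P=[.4468,-.2948];O=[180,0,66.8]
bot.goto(P+[.10],O)
print('hit',bot.move_straight(P+[-.004],O,feed=.08,contact_N=5),bot.get_obs()['ee_pos'])
bot.gripper_to(0.,60); o=bot.get_obs();print(o['gripper_width'],o['grip_force'],o['wrist_force'],o['ee_pos'])
bot.move_straight(P+[.13],O,feed=.1);o=bot.get_obs();print(o['gripper_width'],o['grip_force'],o['wrist_force'],o['clock'])
a=snap('wrist','w5.png')
import pickle;pickle.dump(a,open('g.pkl','wb'))
cv2.imwrite('pics/w5c.png',cv2.resize(a['img'][100:,130:430,::-1],None,fx=1.5,fy=1.5))
E
```

```text
hit False [ 0.4470423  -0.2949943  -0.00347931]
0.7072261731069135 66.27588629722595 [-0.98925705  1.29178665  6.22947199] [ 0.44708717 -0.29499616 -0.00323388]
0.7079308192432965 65.37794351577759 [ 0.06698493 -0.11427826 -3.21052939] 10.525
```

View pics/w5c.png

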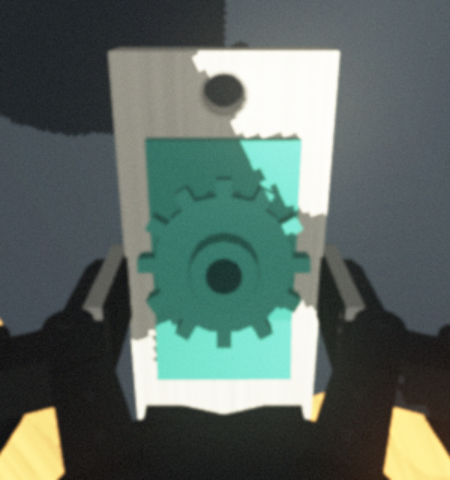

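The plate is held squarely, with its +x hole at original pixel (279,160) and its rear edge at row 133. I check the offset in the hand.

```bash
python3 - <<'E'
from m1 import *
import pickle;a=pickle.load(open('g.pkl','rb'));o=bot.get_obs()
H,S,V=hsv(a);g=V[140:180,262:297];print(blobs((V<60),20,400,(262,140,297,182)))
col=a['img'].mean(2)[118:146,290];print(col.round())
e=np.array(o['ee_pos']);y=np.radians(o['tcp_rot'][2]);d=np.array([np.cos(y),np.sin(y)]);n=np.array([-d[1],d[0]])
zt=e[2]+.0172
for u in([279.3,160],[262,133.5],[290,133.5]):
    for z in(zt-.003,zt): p=ray(a,u,z)[0][:2]-e[:2];print(u,(p@d).round(4),(p@n).round(4))
print(e,o['tcp_rot'])
E
```

```text
[]
[ 96.  97. 100. 104. 100.  99. 104. 104.  92.  87.  72.  63.  74.  91.
 123. 189. 241. 251. 252. 251. 251. 251. 250. 251. 251. 251. 251. 251.]
[279.3, 160] 0.0627 -0.0001
[279.3, 160] 0.0632 -0.0001
[262, 133.5] 0.0735 0.007
[262, 133.5] 0.0738 0.0068
[290, 133.5] 0.0735 -0.0045
[290, 133.5] 0.0738 -0.0044
[ 0.44660549 -0.29463804  0.1293016 ] [-1.79940197e+02 -1.33252107e-02  6.68017685e+01]
```

```bash
python3 - <<'E'
from m1 import *
P=[.5696,.0098];O=[180,0,94.9]
bot.goto(P+[.12],O); bot.move_straight(P+[.055],O,feed=.1)
print('hit',bot.move_straight(P+[.0255],O,feed=.03,contact_N=10))
o=bot.get_obs();print(o['ee_pos'],o['wrist_force'],o['ft_torque'],o['tcp_rot'],o['clock'])
E
```

```text
hit True
[0.56938205 0.00979919 0.02673941] [-1.75964264  0.42738816  6.08114933] [0.00699828 0.22412316 0.00893708] [-1.79953785e+02 -6.39712362e-03  9.48975385e+01] 13.5
```

Contact came at z = 0.0267, which is the fully seated height. I release, retreat straight up and look.

```bash
python3 - <<'E'
from m1 import *
P=[.5696,.0098];O=[180,0,94.9]
bot.gripper_to(1.0); bot.sleep(.2); print(bot.get_obs()['wrist_force'],bot.get_obs()['gripper_width'])
bot.move_straight(P+[.16],O,feed=.12); bot.sleep(.4)
d=np.array([np.cos(np.radians(94.9)),np.sin(np.radians(94.9))])
bot.goto(list(np.array(P)-.05*d)+[.17],O)
a=snap('wrist'); t=snap('top');s=snap('scene')
cv2.imwrite('pics/p1.png',cv2.resize(np.hstack([a['img'][20:280,150:410],s['img'][150:280,190:340].repeat(2,0).repeat(2,1)]),None,fx=1.4,fy=1.4)[:,:,::-1])
import pickle;pickle.dump([a,t,s],open('p.pkl','wb'));print(bot.get_obs()['clock'])
E
```

```text
[-0.31828004  0.16868422 -0.18844126] 0.99683160999844
16.2083
```

View pics/p1.png

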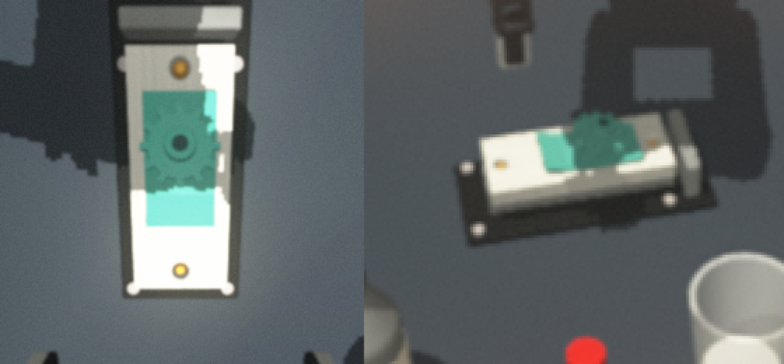

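The plate sits level in the jig with both brass pegs showing in its holes (crop (180,68) and (180,270)) and the flared edge at the open end. Next is the wedge.

```bash
python3 - <<'E'
from m1 import *
bot.goto([.485,.30,.14],[180,0,90]); c=snap('wrist','w6.png')
H,S,V=hsv(c)
def rep(n,m,z,roi):
    x0,y0,x1,y1=roi;k=np.zeros(m.shape,np.uint8);k[y0:y1,x0:x1]=m[y0:y1,x0:x1]
    cs,_=cv2.findContours(k,cv2.RETR_EXTERNAL,cv2.CHAIN_APPROX_NONE);cs=max(cs,key=cv2.contourArea);r=cv2.minAreaRect(cs)
    q=ray(c,cv2.boxPoints(r),z);e=q[1]-q[0],q[2]-q[1];l=max(e,key=np.linalg.norm)
    print(n,[np.round(v,1) for v in r],q.mean(0).round(4),[round(float(np.linalg.norm(v)),4) for v in e],round(np.degrees(np.arctan2(l[1],l[0])),2),cv2.boundingRect(cs))
R=(180,0,380,330)
o=(S>130)&(H<20)&(V>90)
rep('orange',o,.034,R); rep('orange top',o&(V>np.percentile(V[o],60)),.034,R)
rep('blade',(S<70)&(V>130),.004,(200,0,350,200))
cv2.imwrite('pics/w6c.png',c['img'][0:330,150:410,::-1]);print(bot.get_obs()['clock'])
E
```

```text
orange [array([278., 161.]), array([52., 30.]), np.float64(90.0)] [0.4847 0.3404 0.034 ] [0.0239, 0.0427] -89.07 (263, 135, 31, 53)
orange top [array([279. , 162.5]), array([49., 28.]), np.float64(90.0)] [0.4855 0.3393 0.034 ] [0.0224, 0.0403] -89.07 (265, 138, 29, 50)
blade [array([277.5,  92. ]), array([84., 37.]), np.float64(90.0)] [0.4842 0.3934 0.004 ] [0.0303, 0.067] -88.88 (259, 50, 38, 85)
17.5833
```

View pics/w6c.png

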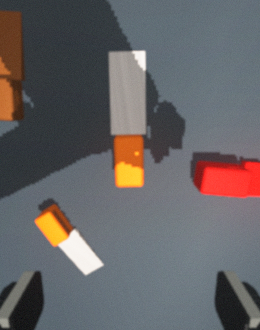

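The wedge is at crop (128,160), tip up. Measured sizes are 24 x 43 mm for the grip and 30 x 67 mm for the blade, which match those given. The red look-alike is to the right and the small orange one lower left, so I open only partly for the grasp.

```bash
python3 - <<'E'
from m1 import *
P=[.4847,.3402];O=[180,0,90.8]
bot.gripper_to(.66); bot.goto(P+[.09],O)
print('hit',bot.move_straight(P+[.004],O,feed=.08,contact_N=5))
bot.gripper_to(0.,100);o=bot.get_obs();print(o['gripper_width'],o['grip_force'],o['ee_pos'],o['tcp_rot'])
bot.move_straight(P+[.16],O,feed=.15);bot.sleep(.2)
C=np.array([.5694,.0098]);y=np.radians(94.9);d=np.array([np.cos(y),np.sin(y)])
Q=list(C+(-.135)*d)
bot.goto(Q+[.16],[180,0,94.9]); bot.move_straight(Q+[.075],[180,0,94.9],feed=.1)
o=bot.get_obs();print(o['gripper_width'],o['grip_force'],o['ee_pos'],o['wrist_force'],o['clock'])
a=snap('wrist','w7.png');s=snap('scene')
import pickle;pickle.dump([a,s],open('q.pkl','wb'))
cv2.imwrite('pics/p2.png',cv2.resize(np.hstack([a['img'][40:340,150:410],s['img'][140:290,180:330].repeat(2,0).repeat(2,1)]),None,fx=1.4,fy=1.4)[:,:,::-1])
E
```

```text
hit False
0.2684884111387674 98.34027528762817 [0.48500705 0.34034435 0.00466552] [ 1.79954624e+02 -2.51054059e-02  9.07982413e+01]
0.2622052774067841 97.86123633384705 [ 0.58131042 -0.12479201  0.07576558] [-0.1619746  -0.01861769 -0.76936194] 24.1
```

View pics/p2.png

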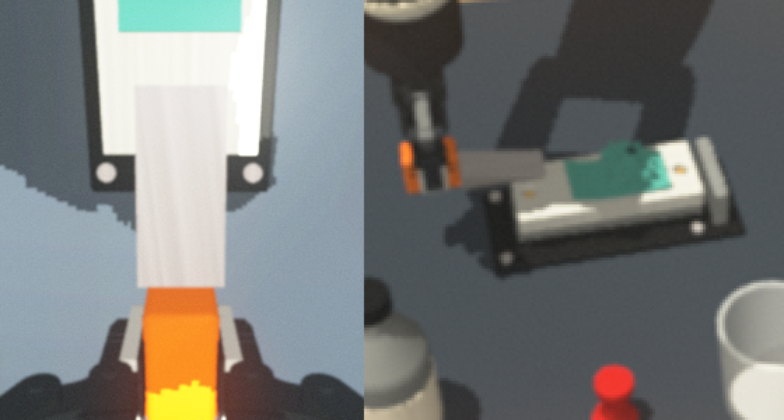

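The wedge is held in line with the plate, tip at original row 101 and raft front edge at row 63. I compute the tip and lip along the jig, lower the blade onto the plate, then push.

```bash
python3 - <<'E'
from m1 import *
import pickle;a,s=pickle.load(open('q.pkl','rb'))
C=np.array([.5694,.0098]);y=np.radians(94.9);d=np.array([np.cos(y),np.sin(y)])
J=lambda u,z:((ray(a,u,z)[0][:2]-C)@d).round(4)
im=a['img'].astype(int);t=(im[:,:,1]-im[:,:,0])[50:75,270:285].mean(1);print(t.round())
print('tip',J([279,101.5],.073),'tcp',(np.array(bot.get_obs()['ee_pos'])[:2]-C)@d,'lip',J([279,63],.05),J([279,63],.052))
O=[180,0,94.9];Q=list(C-.135*d)
print('hit',bot.move_straight(Q+[.0470],O,feed=.02,contact_N=3))
o=bot.get_obs();print(o['ee_pos'],o['wrist_force'],o['clock'])
E
```

```text
[96. 96. 94. 95. 95. 95. 94. 94. 94. 94. 93. 89. 54.  7. -1. -1. -1. -1.
 -1. -1. -1. -1. -0. -1. -1.]
tip -0.049 tcp -0.1351448063416974 lip -0.0306 -0.0308
hit True
[ 0.58088493 -0.12476954  0.04829475] [-0.51441948 -0.24776125  5.1159523 ] 25.4167
```

```bash
python3 - <<'E'
from m1 import *
C=np.array([.5694,.0098]);y=np.radians(94.9);d=np.array([np.cos(y),np.sin(y)]);O=[180,0,94.9]
for x in(-.113,-.106,-.102,-.098,-.094,-.091):
    bot.move_straight(list(C+x*d)+[.0480],O,feed=.025);o=bot.get_obs()
    f=np.array(o['wrist_force']);print(x,((np.array(o['ee_pos'])[:2]-C)@d).round(4),o['ee_pos'][2].round(4),'push',(f[:2]@d).round(2),'z',f[2].round(2),o['gripper_width'].round(3))
bot.sleep(.3);a=snap('wrist','w8.png');s=snap('scene');t=snap('top')
import pickle;pickle.dump([a,s,t],open('r.pkl','wb'));print(bot.get_obs()['clock'],bot.get_obs()['grip_force'])
cv2.imwrite('pics/p3.png',cv2.resize(np.hstack([a['img'][40:340,150:410],s['img'][140:290,180:330].repeat(2,0).repeat(2,1)]),None,fx=1.4,fy=1.4)[:,:,::-1])
E
```

```text
Traceback (most recent call last):
AttributeError: 'float' object has no attribute 'round'
```

```bash
python3 - <<'E'
from m1 import *
C=np.array([.5694,.0098]);y=np.radians(94.9);d=np.array([np.cos(y),np.sin(y)]);O=[180,0,94.9]
for x in(-.113,-.106,-.102,-.098,-.094,-.091):
    bot.move_straight(list(C+x*d)+[.0480],O,feed=.025);o=bot.get_obs()
    f=np.array(o['wrist_force']);p=np.array(o['ee_pos']);print(x,((p[:2]-C)@d).round(4),p[2].round(4),'push',(f[:2]@d).round(2),'z',f[2].round(2),np.round(o['gripper_width'],3))
bot.sleep(.3);a=snap('wrist','w8.png');s=snap('scene');t=snap('top')
import pickle;pickle.dump([a,s,t],open('r.pkl','wb'));print(bot.get_obs()['clock'],bot.get_obs()['grip_force'])
cv2.imwrite('pics/p3.png',cv2.resize(np.hstack([a['img'][40:340,150:410],s['img'][140:290,180:330].repeat(2,0).repeat(2,1)]),None,fx=1.4,fy=1.4)[:,:,::-1])
E
```

```text
-0.113 -0.113 0.0485 push -2.86 z 5.4 0.257
-0.106 -0.1059 0.0486 push -0.87 z 5.82 0.265
-0.102 -0.1021 0.0486 push -1.7 z 5.94 0.265
-0.098 -0.0983 0.0486 push -4.74 z 5.75 0.261
-0.094 -0.0945 0.0486 push -5.66 z 6.93 0.262
-0.091 -0.0916 0.0487 push -6.26 z 6.08 0.262
28.7667 98.49549293518066
```

View pics/p3.png

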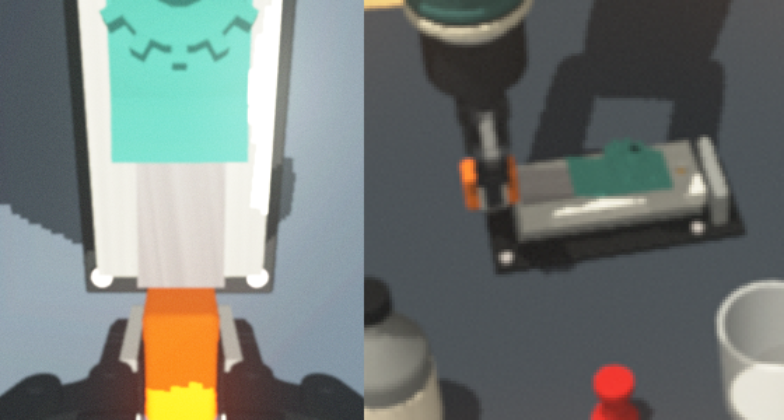

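```bash
python3 - <<'E'
from m1 import *
import pickle;a,s,t=pickle.load(open('r.pkl','rb'));o=bot.get_obs();p=np.array(o['ee_pos'])
C=np.array([.5694,.0098]);y=np.radians(94.9);d=np.array([np.cos(y),np.sin(y)])
im=a['img'].astype(int);g=(im[:,:,1]-im[:,:,0])[140:170,268:290].mean(1);k=(im[:,:,0]-im[:,:,2])[225:265,268:290].mean(1)
rl=140+np.interp(-45,-g,np.arange(30)) if 1 else 0; rb=225+np.interp((k.min()+k.max())/2,k,np.arange(40))
print(rl,rb)
J=lambda u,z:((ray(a,u,z)[0][:2]-C)@d).round(4)
print('tcp',((p[:2]-C)@d).round(4),'block front',[J([279,rb],z) for z in(.044+.0136,.044+.016)],'lip',[J([279,rl],z) for z in(.049,.051,.053,.055,.057)])
# lip corner columns -> height by triangulation of apparent width 44 mm
row=int(rl)-4; tl=np.where((im[row,:,1]-im[row,:,0])>45)[0];tl=tl[(tl>200)&(tl<360)];w=tl.max()-tl.min()+1
T=np.array(a['camera_from_world']);K=np.array(a['camera_matrix'])
for z in(.049,.051,.053,.055,.057):
  q=ray(a,[[tl.min()-.5,row],[tl.max()+.5,row]],z);print(z,np.linalg.norm(q[1]-q[0]).round(4))
f=np.array(o['wrist_force']);print(f[:2]@d,f[2],o['clock'])
E
```

```text
155.81658878504672 245.3688293370945
tcp -0.0916 block front [np.float64(-0.0709), np.float64(-0.0697)] lip [np.float64(-0.0292), np.float64(-0.0289), np.float64(-0.0286), np.float64(-0.0283), np.float64(-0.0279)]
0.049 0.0448
0.051 0.0442
0.053 0.0435
0.055 0.0429
0.057 0.0423
-5.927142348777365 5.610110827349641 28.7667
```

The block has not slipped and the tip is about 24 mm past the lip (lift about 3.3 mm). I push 3 mm further, check and hand in.

```bash
python3 - <<'E'
from m1 import *
C=np.array([.5694,.0098]);y=np.radians(94.9);d=np.array([np.cos(y),np.sin(y)]);O=[180,0,94.9]
bot.move_straight(list(C-.0875*d)+[.0480],O,feed=.02);bot.sleep(.5);o=bot.get_obs()
p=np.array(o['ee_pos']);f=np.array(o['wrist_force']);print(((p[:2]-C)@d).round(4),p[2],f[:2]@d,f[2],o['grip_force'],o['clock'])
ok=abs((p[:2]-C)@d+.088)<.002 and o['grip_force']>50 and -15<f[:2]@d<-2
print(ok, bot.hand_in() if ok else None)
E
```

```text
-0.0882 0.048660255375248984 -7.066016905676671 5.462830595639592 98.48143458366394 29.5917
the job is handed in; nothing more can be done
True None
```

I handed the job in at about 30 s, with no verdict shown: the plate is seated on both pegs, and the wedge is still gripped with its blade about 27 mm under the flared edge. I worked out the lift of about 4 mm from that depth and did not measure it directly.

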